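# Fit the large thickness ring from the drawer onto the rolling pin

### The arm

A 6-joint arm with a two-finger parallel gripper is mounted at the origin on the work surface. World frame = base frame: x ahead of the robot, y to its left, z up, the work surface at z = 0. Lengths are in m, angles in rad, forces in N, time in s.
With the tool pointing down it reaches from about 0.325 to 0.9 m from the base axis. Payload 6.1 kg.
Tool frame: the origin (TCP) lies on the centre line of the jaws, within the pads' length; the fingertips stand 19 mm ahead of it and the grasp point (between the pads) is the TCP; z points along the fingers, y is the line along which they close (so a half turn about z gives the same grasp; the last joint's range is limited). The gripper opens to 87 mm and grips with 3 to 60 N. Pads are 19 mm wide; open, the fingers measure 117 mm over their backs; the gripper's body (75 mm by 190 mm) begins 51 mm behind the grasp point.
Start: joints at [0.995, 0.22, 1.526, -0, 1.395, -0.126], TCP at [0.272, 0.563, 0.242] pointing down, gripper open.
Joint ranges: [-2.98, 2.98], [-0.91, 2.08], [0.09, 2.57], [-1.24, 4.39], [0.2, 2.65], [-2.68, 2.68]. Speed limits (rad/s): [2.57, 2.57, 3.01, 3.14, 3.14, 3.14].

### API

Orientations are given as a unit quaternion [w, x, y, z].
In Python, from bench import robot, viewer gives the robot as it stands. The module is installed in compiled form; this text tells all that it offers.
- The arm moves only by the tool carry_out, never from a script. Its argument "targets" is a list of rows, each a list of 4 numbers: the shift along the tool's x, y, z in units of 200 mm (1.0 is 200 mm), then the turn about the tool's z in units of 0.08 rad (1.0 is 0.08 rad). In form: [[dx, dy, dz, twist], ...]. A call has 1 to 8 rows; each row shifts and turns the commanded pose from where the row before left it, along the tool's axes as they then stand; what a row does not reach is not made up. A row lasts 1/12 s, in which the tool goes at most 41.7 mm and 7.16 degrees, less where a joint would pass 70% of its speed; a pose out of reach is approached as far as the arm can. A call with a number of a shift or a turn outside -1 to 1 is refused whole. A call with a gripper value outside its range is refused whole. "grip" is the finger opening in mm, from 0 to 87, set as the call begins (left out, the last holds). The fingers move at their own pace and stop on an object; "squeeze" is the grip in N (left out, the last holds). Time passes only in rows, so rows that do not move let the fingers close. It gives the time, the measured TCP pose, the force, the opening and the grip force at its end, in the units of the state.
- robot.read_state(): the state, without advancing time (a new reading comes with each control period).
- viewer.get_image(name): name is "side" or "top" or "wrist"; returns a dict with "image" (400x640x3 uint8, red, green, blue), "depth" (400x640 float32, m along the optical axis (not along the pixel's ray), 0 where there is no reading), "fx", "fy", "cx", "cy" (pixels), "eye" and "orientation" of the camera in the world; the wrist camera has in their place "mount" (4x4, takes a point from camera to tool coordinates, whose origin is the TCP and whose axes are the flange's). Camera axes: x right, y up, looking along -z (the intrinsics and any distortion apply to the point x, -y, -z); pixel columns grow to the right and rows downward; lengths in m; the calibration is good to about 2 mm. A picture is of the moment at which its call begins: read the wrist's pose just before it.
- robot.close_job(): hands the job in; it is judged then, once.
The state is a dict: "time": time; "joint_pos": joint angles; "joint_velocities": joint speeds; "tau": joint torques, N m; "tool_pos": TCP position; "tcp_rot": TCP orientation; "wrist_force": force on the tool from outside, world axes, zero at the start; "moment": the same for the moment, N m; "width": opening from 0.0 (shut) to 1.0 (fully open); "gripper_force": force on a finger pad.
Only numpy, scipy, OpenCV 4.12 (cv2) and the standard library are available. Lean on these libraries where they do the work, as an engineer would, in place of code of your own. Each camera call takes 0.05 s, during which the arm holds its last target. There are 200 camera calls.

### The job

Pull the top drawer of the little drawer unit out to its stop, take the larger of the two thickness rings out of it, and slide that ring down over the spigot on top of the upright rolling pin until it rests on the pin's shoulder, guiding it on rather than dropping it. Leave the drawer out, the smaller ring in it, the bottom drawer shut, and the white and the tall glass jar standing.

Things in the scene. Friction and masses are not known exactly. Their poses are not given: they have to be found in the camera images.
- unit_front (a point): Fixed drawer unit, plywood with two grey fronts one above the other: 220 deep (x), 320 wide (y), 170 high. This point: middle of the lower edge of its front; -x axis points out of the fronts, roughly to the robot; z up. Top drawer: inner floor 95 above this point, inside 175 (x) by 278 (y); side walls reach 148, front panel 158. The unit's top covers what is still inside.
- unit_drawer0 (a joint): Travel of the top drawer along the unit's -x, in metres: 0 shut, 0.1496 at its stop. It may start a little ajar (up to 0.015). Slides with about 1 N of friction.
- unit_drawer0_handle (a point): Middle of the top drawer's steel bar handle: round bar, diameter 11, 120 long along the unit's y axis, axis 35 out from the front (29 free gap behind it), 132 above the table, 38 below the unit's top. Can be pinched from above across the bar with the fingers part open, so that the rear one fits the gap. Moves with the drawer.
- unit_drawer1 (a joint): Travel of the bottom drawer, in metres: 0 shut. To be left shut; its handle is like the upper one, 73 lower.
- big_ring: The larger thickness ring, plain grey plastic: outer diameter 62, bore 27, 14 thick, about 40 g, lying flat in the top drawer, on its left or right half. Origin: centre of its underside, z along the bore, up.
- small_ring: The smaller thickness ring, same grey plastic, bore 27 and 14 thick, but outer diameter 46; lies flat in the other half of the top drawer. Stays there. Origin: centre of its underside.
- pin: Rolling pin of light wood standing upright, fixed in a round wooden stand (diameter 110, 20 high); a ring like the large one is already on its lower end. Barrel diameter 44, from 40 to 200 above the table. Origin: centre of the stand's underside, z up.
- pin_shoulder (a point): Centre of the barrel's flat upper end (the shoulder), 200 above the table, z up. The spigot, diameter 24, rises 35 from here.
- pin_top (a point): Centre of the top of the spigot, 235 above the table. The spigot's last 6 taper from diameter 24 to 16 as a lead-in.
- jar_cream: White jar with black lid, diameter 80, 125 high, on the table between the pin and the unit. Origin: centre of its underside.
- jar_tall: Clear glass jar with black lid, diameter 84, 150 high, on the table to the left. Origin: centre of its underside.

How it is judged:
By the outcome, as a careful person would: the job done as asked, in the order asked, and still so for the second after the job is handed in, with the robot touching nothing.
It also fails if it takes over 58 s, if anything falls off the work surface, if the arm or the gripper's body presses on something with over 40 N, if the wrist force passes 120 N, or if a joint passes its speed limit or range.

## Working session

There is one attempt and no reset: what is moved stays moved. The work goes in short steps, Python scripts to look and compute and a tool call to move; the robot and the scene stay as the last step left them, time stands still between calls to the robot, and variables do not carry over. Pictures are saved under pics/ and viewed, at most 10 in all, crops included, and the job is handed in when it is done.

Besides the shell and the picture viewer there is one more tool, called after ">>>" as a command line: name --pt "numbers of a row" for each row, then --argument value for the rest. carry_out: Moves the arm, as the interface text tells. Shifts and turns lie within -1 to 1; 1 stands for 200 mm of shift or 0.08 rad of turn. Its arguments: {"type":"object","properties":{"targets":{"type":"array","items":{"type":"array","items":{"type":"number"}}},"grip":{"type":"number"},"squeeze":{"type":"number"}},"required":["targets"]}

```bash
mkdir -p pics
cat > h.py <<'E'
import numpy as np, cv2
from scipy.spatial.transform import Rotation as R
from bench import robot, viewer
def rot(q): return R.from_quat([q[1],q[2],q[3],q[0]]).as_matrix()
def snap(name, save=None):
    s=robot.read_state(); d=viewer.get_image(name)
    if name=="wrist":
        T=np.eye(4);T[:3,:3]=rot(s["tcp_rot"]);T[:3,3]=s["tool_pos"];T=T@np.array(d["mount"])
        d["Rm"],d["e"]=T[:3,:3],T[:3,3]
    else:
        o=np.array(d["orientation"]); d["Rm"]=rot(o) if o.size==4 else o.reshape(3,3); d["e"]=np.array(d["eye"])
    if save: cv2.imwrite("pics/"+save,cv2.cvtColor(d["image"],cv2.COLOR_RGB2BGR))
    return d
def ray(d,u,v):
    r=d["Rm"]@np.array([(u-d["cx"])/d["fx"],-(v-d["cy"])/d["fy"],-1.]); return d["e"],r
def onz(d,u,v,z):
    e,r=ray(d,u,v); return e+r*(z-e[2])/r[2]
def pt(d,u,v):
    e,r=ray(d,u,v); return e+r*d["depth"][int(v),int(u)]
def cloud(d):
    v,u=np.mgrid[:400,:640]; p=np.stack([(u-d["cx"])/d["fx"],-(v-d["cy"])/d["fy"],-np.ones(u.shape)],-1)*d["depth"][...,None]
    return p@d["Rm"].T+d["e"]
E
python3 - <<'E'
from h import *
s=robot.read_state(); print(s)
for n in("side","top"):
    d=snap(n,n+"0.png"); print(n,{k:d[k] for k in d if k not in("image","depth")})
E
```

```text
{'time': 0.0, 'joint_pos': array([ 9.94895693e-01,  2.21252446e-01,  1.52760178e+00, -6.48511909e-06,
        1.39470029e+00, -1.26115321e-01]), 'joint_velocities': array([-0.00049978,  0.00011062,  0.00052757,  0.00117691,  0.00189076,
       -0.00046991]), 'tau': array([ 5.35655072e-04, -4.94620728e+01, -3.87372494e+01,  6.98441011e-02,
        5.73456532e-02, -1.59663878e-04]), 'tool_pos': array([0.27142676, 0.56233852, 0.24042586]), 'tcp_rot': array([-3.34290005e-04,  2.23001059e-01,  9.74817709e-01, -9.22216475e-04]), 'wrist_force': array([-0.79418669,  0.15583989, -0.78261039]), 'moment': array([-0.00832373, -0.00115412,  0.00826406]), 'gripper_force': 0.0, 'width': 1.0014333701240197}
side {'fx': 408.3554811441347, 'fy': 408.3554811441347, 'cx': 316.9326056439211, 'cy': 202.6630204993251, 'eye': array([ 0.23996929, -0.75736816,  0.67917054]), 'orientation': array([ 0.84715512,  0.48659036, -0.09488928, -0.19119113]), 'Rm': array([[ 0.90888396,  0.23159267, -0.34683539],
       [-0.4162815 ,  0.45335155, -0.78815106],
       [-0.02529164,  0.86071901,  0.50845169]]), 'e': array([ 0.23996929, -0.75736816,  0.67917054])}
top {'fx': 485.203018475792, 'fy': 485.203018475792, 'cx': 313.7808350880272, 'cy': 190.40431246862275, 'eye': array([0.53648149, 0.04449481, 1.39654872]), 'orientation': array([ 0.71328283,  0.02088468, -0.00974388, -0.70049732]), 'Rm': array([[ 0.01841713,  0.99889842, -0.04315961],
       [-0.99971241,  0.01773468, -0.01614225],
       [-0.01535904,  0.0434445 ,  0.99893777]]), 'e': array([0.53648149, 0.04449481, 1.39654872])}
```

View pics/top0.png

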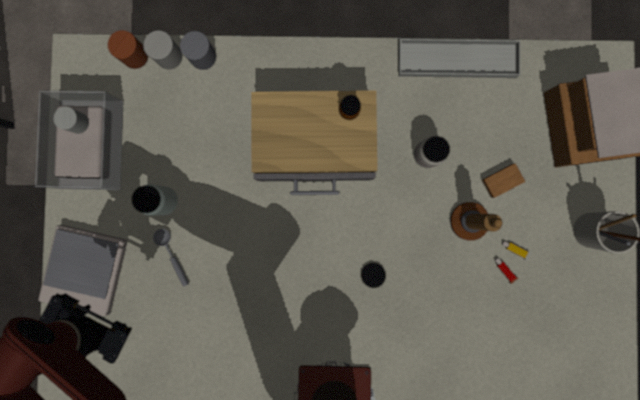

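View pics/side0.png

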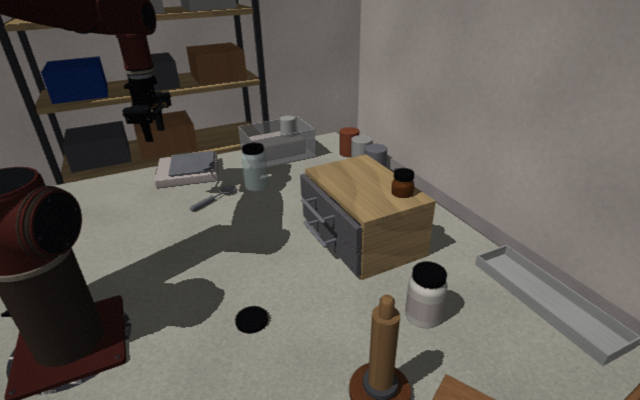

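Run:
```python
from h import *
t=snap("top");s=snap("side")
P=cloud(t);Q=cloud(s)
def sel(C,lo,hi): return C[((C>lo)&(C<hi)).all(-1)]
top=sel(P,[.4,-.3,.16],[.9,.4,.18]).astype(np.float32)
print("unit",len(top),np.median(top[:,2])); print(cv2.minAreaRect(top[:,:2]),cv2.boxPoints(cv2.minAreaRect(top[:,:2])))
h=sel(P,[.4,-.1,.11],[.62,.15,.15]);print("handle pts top",len(h),np.round(h.mean(0),4) if len(h) else 0)
for v in (184,187,190,192): print(v,[np.round(pt(t,u,v),3) for u in (297,315,335)])
for n,C in(("top",P),("side",Q)):
    for lo,hi in((.05,.19),(.193,.206),(.21,.228),(.229,.245)):
        c=sel(C,[.3,-.5,lo],[.7,-.2,hi]); 
        if len(c): print("pin",n,lo,len(c),np.round(c.mean(0),4),np.round(c.min(0),3),np.round(c.max(0),3))
# spigot top by triangulation
def tri(a,b):
    (e1,r1),(e2,r2)=a,b; k=np.linalg.lstsq(np.stack([r1,-r2],1),e2-e1,rcond=None)[0]
    p,q=e1+k[0]*r1,e2+k[1]*r2; return (p+q)/2,np.linalg.norm(p-q)
print("pintop tri",tri(ray(t,495,222),ray(s,387,298)), onz(t,495,222,.235))
print("handle tri bar mid",tri(ray(t,315,191.5),ray(s,320,216)), onz(t,315,191.5,.132))
for nme,I,b in(("ttop",t["image"][195:245,440:520],0),("spin",s["image"][285:400,340:440],0),("handle",t["image"][165:205,275:355],0),("sh",s["image"][180:260,290:370],0)):
    cv2.imwrite("/tmp/"+nme+".png",cv2.resize(cv2.cvtColor(I,cv2.COLOR_RGB2BGR),(400,300),interpolation=cv2.INTER_CUBIC))
a=[cv2.imread("/tmp/%s.png"%n) for n in("ttop","spin","handle","sh")]
cv2.imwrite("pics/mont.png",np.vstack([np.hstack(a[:2]),np.hstack(a[2:])]))
```

```text
unit 9663 0.16946135Traceback (most recent call last):
  File "<stdin>", line 6, in <module>
cv2.error: OpenCV(4.12.0) /io/opencv/modules/imgproc/src/convhull.cpp:143: error: (-215:Assertion failed) total >= 0 && (depth == CV_32F || depth == CV_32S) in function 'convexHull'
```

```bash
cat > m.py <<'E'
from h import *
t=snap("top");s=snap("side")
P=cloud(t);Q=cloud(s)
def sel(C,lo,hi): return C[((C>lo)&(C<hi)).all(-1)]
top=sel(P,[.4,-.3,.16],[.9,.4,.18]).astype(np.float32)
r=cv2.minAreaRect(np.ascontiguousarray(top[:,:2]));print("unit",r,cv2.boxPoints(r))
h=sel(P,[.4,-.1,.11],[.62,.15,.15]);print("handle pts top",len(h),np.round(h.mean(0),4) if len(h) else 0)
for v in (184,187,190,192): print(v,[np.round(pt(t,u,v),3) for u in (297,315,335)])
for n,C in(("top",P),("side",Q)):
    for lo,hi in((.05,.19),(.193,.206),(.21,.228),(.229,.245)):
        c=sel(C,[.3,-.5,lo],[.7,-.2,hi])
        if len(c): print("pin",n,lo,len(c),np.round(c.mean(0),4),np.round(c.min(0),3),np.round(c.max(0),3))
def tri(a,b):
    (e1,r1),(e2,r2)=a,b; k=np.linalg.lstsq(np.stack([r1,-r2],1),e2-e1,rcond=None)[0]
    p,q=e1+k[0]*r1,e2+k[1]*r2; return (p+q)/2,np.linalg.norm(p-q)
print("pintop tri",tri(ray(t,495,222),ray(s,387,298)), onz(t,495,222,.235))
print("handle tri bar mid",tri(ray(t,315,191.5),ray(s,320,216)), onz(t,315,191.5,.132))
a=[cv2.resize(cv2.cvtColor(I,cv2.COLOR_RGB2BGR),(400,300),interpolation=cv2.INTER_CUBIC) for I in(t["image"][195:245,440:520],s["image"][285:360,340:440],t["image"][145:205,275:355],s["image"][180:240,290:370])]
cv2.imwrite("pics/mont.png",np.vstack([np.hstack(a[:2]),np.hstack(a[2:])]))
E
python3 m.py
```

```text
unit ((0.7324561476707458, 0.0680159479379654), (0.22437390685081482, 0.3200962543487549), 1.6147576570510864) [[ 0.6158038   0.2248392 ]
 [ 0.62482375 -0.09512995]
 [ 0.8491085  -0.0888073 ]
 [ 0.84008855  0.23116185]]
handle pts top 300 [0.5933 0.0685 0.1361]
184 [array([0.611, 0.113, 0.064]), array([0.615, 0.064, 0.   ]), array([0.609, 0.01 , 0.132])]
187 [array([0.603, 0.113, 0.058]), array([0.606, 0.064, 0.005]), array([0.601, 0.01 , 0.137])]
190 [array([0.595, 0.112, 0.059]), array([0.598, 0.064, 0.001]), array([0.593, 0.01 , 0.13 ])]
192 [array([0.586, 0.108, 0.138]), array([0.587, 0.062, 0.139]), array([0.588, 0.01 , 0.14 ])]
pin top 0.05 642 [ 0.6146 -0.293   0.1145] [ 0.496 -0.385  0.05 ] [ 0.7   -0.213  0.19 ]
pin top 0.193 158 [ 0.5177 -0.3696  0.1998] [ 0.496 -0.396  0.193] [ 0.538 -0.353  0.206]
pin top 0.21 25 [ 0.5174 -0.3686  0.2204] [ 0.507 -0.387  0.211] [ 0.529 -0.363  0.228]
pin top 0.229 68 [ 0.5182 -0.3739  0.234 ] [ 0.507 -0.384  0.229] [ 0.529 -0.364  0.239]
pin side 0.05 2590 [ 0.5801 -0.34    0.112 ] [ 0.496 -0.399  0.05 ] [ 0.7   -0.225  0.19 ]
pin side 0.193 375 [ 0.5143 -0.3829  0.1995] [ 0.497 -0.399  0.193] [ 0.542 -0.354  0.205]
pin side 0.21 135 [ 0.5142 -0.3835  0.219 ] [ 0.507 -0.389  0.21 ] [ 0.53  -0.373  0.228]
pin side 0.229 140 [ 0.5173 -0.3785  0.2332] [ 0.507 -0.388  0.229] [ 0.531 -0.366  0.237]
pintop tri (array([ 0.52082448, -0.37172991,  0.22937451]), np.float64(0.0039742935049132)) [ 0.51917821 -0.36870001  0.235     ]
handle tri bar mid (array([0.59710344, 0.05857115, 0.11263768]), np.float64(0.0173611606881244)) [0.58831295 0.06169624 0.132     ]
```

View pics/mont.png

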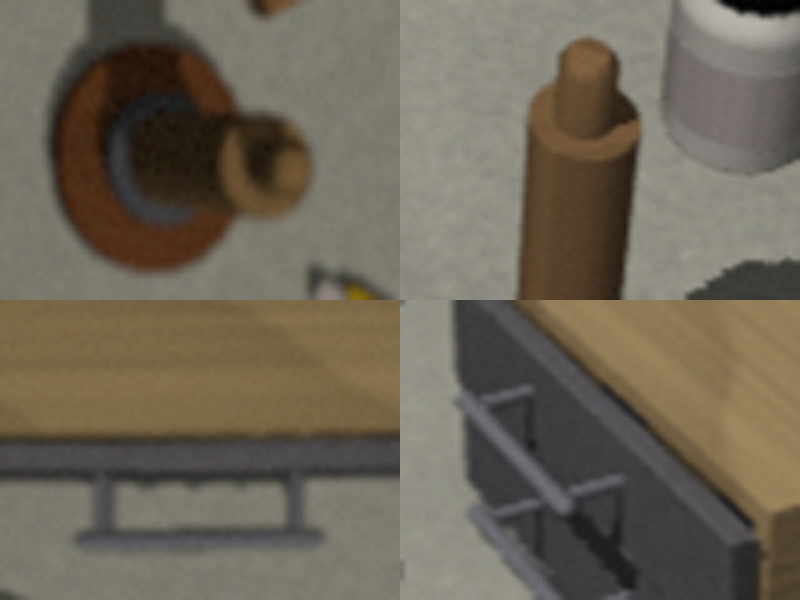

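```bash
cat > plan.py <<'E'
import sys; from h import *
# usage: plan.py x y z yaw_deg(of tool y) rows
x,y,z,yaw,n=map(float,sys.argv[1:6]); n=int(n)
s=robot.read_state(); M=rot(s["tcp_rot"]); p=s["tool_pos"]
cur=np.degrees(np.arctan2(M[1,1],M[0,1])); dy=(cur-yaw+180)%360-180
tw=np.radians(dy)/.08/n
d=(np.array([x,y,z])-p)/n/.2
print("pos",np.round(p,4),"yaw",round(cur,2),"twist/row",round(tw,3),"t",round(s["time"],2),"j",np.round(s["joint_pos"],2))
rows=[]
for k in range(n):
    Mk=M@R.from_euler("z",tw*.08*k).as_matrix(); rows.append([round(float(v),3) for v in Mk.T@d]+[round(float(tw),3)])
print(rows if abs(tw)>.005 else (n,"x",rows[0]))
E
python3 plan.py 0.57 0.062 0.25 1.6 16; python3 -c "
from h import *
d=snap('wrist');print(d['mount'],d['fx'],d['cx'],d['cy'])"
```

```text
pos [0.2716 0.5627 0.2411] yaw 64.23 twist/row 0.854 t 0.3 j [ 0.99  0.22  1.53 -0.    1.39 -0.13]
[[-0.152, -0.1, -0.003, 0.854], [-0.158, -0.09, -0.003, 0.854], [-0.164, -0.079, -0.003, 0.854], [-0.169, -0.067, -0.003, 0.854], [-0.173, -0.056, -0.003, 0.854], [-0.177, -0.044, -0.003, 0.854], [-0.179, -0.031, -0.003, 0.854], [-0.181, -0.019, -0.003, 0.854], [-0.182, -0.007, -0.003, 0.854], [-0.182, 0.006, -0.003, 0.854], [-0.181, 0.018, -0.003, 0.854], [-0.18, 0.03, -0.003, 0.854], [-0.177, 0.043, -0.003, 0.854], [-0.174, 0.055, -0.003, 0.854], [-0.17, 0.066, -0.003, 0.854], [-0.165, 0.078, -0.003, 0.854]]
[[-8.96178370e-05  9.52110766e-01  3.05753302e-01  8.42488678e-02]
 [ 9.99999511e-01  3.86376432e-04 -9.10064964e-04 -5.98947922e-05]
 [-9.84618519e-04  3.05753071e-01 -9.52110335e-01 -1.43570770e-01]
 [ 0.00000000e+00  0.00000000e+00  0.00000000e+00  1.00000000e+00]] 278.1972408869744 320.18814890043427 199.16687758040854
```

>>> carry_out --pt "-0.152 -0.1 0 0.85" --pt "-0.158 -0.09 0 0.85" --pt "-0.164 -0.08 0 0.85" --pt "-0.17 -0.067 0 0.85" --pt "-0.173 -0.056 0 0.85" --pt "-0.177 -0.044 0 0.85" --pt "-0.18 -0.03 0 0.85" --pt "-0.18 -0.02 0 0.85" --grip 24

```text
time: 1.02
tool_pos: [0.4216, 0.3111, 0.2418]
tcp_rot: [0.0, 0.478, 0.878, 0.0]
wrist_force: [0.6, 0.1, -0.5]
width: 0.48
gripper_force: 0.0
```

>>> carry_out --pt "-0.18 -0.007 0 0.85" --pt "-0.18 0.006 0 0.85" --pt "-0.18 0.018 0 0.85" --pt "-0.18 0.03 0 0.85" --pt "-0.177 0.043 0 0.85" --pt "-0.174 0.055 0 0.85" --pt "-0.17 0.066 0 0.85" --pt "-0.165 0.078 0 0.85"

```text
time: 1.68
tool_pos: [0.5713, 0.0617, 0.2417]
tcp_rot: [0.0, 0.697, 0.717, 0.0]
wrist_force: [1.7, 0.2, -0.4]
width: 0.278
gripper_force: 0.0
```

>>> carry_out --pt "0 0 0 0" --pt "0 0 0 0"

```text
time: 1.85
tool_pos: [0.5712, 0.0617, 0.2413]
tcp_rot: [-0.0, 0.696, 0.718, -0.0]
wrist_force: [-0.3, 0.5, 0.5]
width: 0.272
gripper_force: 0.0
```

```bash
python3 - <<'E'
from h import *
d=snap("wrist","w1.png"); print(d["e"])
C=cloud(d)
h=C[(C[...,2]>.115)&(C[...,2]<.15)&(C[...,0]<.605)&(C[...,0]>.5)]
print(len(h)); 
if len(h): print(h.mean(0),h.min(0),h.max(0))
np.save("/tmp/w1.npy",C)
E
python3 plan.py 0.586 0.062 0.21 1.6 4
```

```text
[0.5689306  0.14599861 0.38486913]
1555
[0.58801481 0.07579059 0.13669167] [ 5.80964638e-01 -4.95728884e-04  1.31800389e-01] [0.60499782 0.12911784 0.13987289]
pos [0.5706 0.063  0.2413] yaw 1.83 twist/row 0.013 t 1.9 j [-0.03  0.1   1.66  0.    1.38 -0.06]
[[-0.002, 0.019, 0.039, 0.013], [-0.002, 0.019, 0.039, 0.013], [-0.002, 0.019, 0.039, 0.013], [-0.002, 0.019, 0.039, 0.013]]
```

View pics/w1.png

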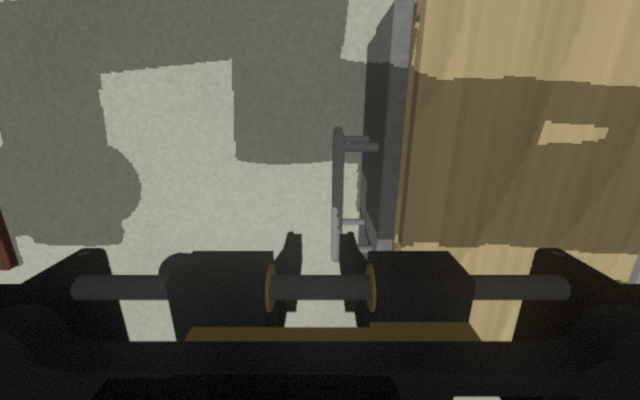

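Run:
```python
import numpy as np
C=np.load("/tmp/w1.npy")
h=C[(C[...,2]>.12)&(C[...,2]<.142)&(C[...,0]<.598)&(C[...,0]>.57)]
for y in np.arange(0,.131,.015):
    b=h[abs(h[:,1]-y)<.0075]
    if len(b): print(round(y,3),len(b),np.round([(b[:,0].min()+b[:,0].max())/2,np.median(b[:,0]),b[:,0].min(),b[:,0].max(),b[:,2].max()],4))
print(h[:,1].min(),h[:,1].max())
f=C[(C[...,2]>.145)&(C[...,2]<.163)&(C[...,0]>.59)&(C[...,0]<.65)]; print("front",f.min(0),f.max(0))
```

```text
0.0 43 [0.5878 0.588  0.5841 0.5914 0.1389]
0.015 116 [0.5875 0.5873 0.5835 0.5915 0.1393]
0.03 135 [0.5885 0.5877 0.5832 0.5939 0.1393]
0.045 163 [0.5883 0.588  0.5832 0.5934 0.1396]
0.06 163 [0.5879 0.5874 0.5825 0.5932 0.139 ]
0.075 188 [0.5874 0.5871 0.582  0.5929 0.1395]
0.09 189 [0.5867 0.5865 0.5814 0.5921 0.1391]
0.105 207 [0.5895 0.5869 0.5814 0.5975 0.1399]
0.12 265 [0.5895 0.5873 0.581  0.598  0.1397]
-0.0004957288835523432 0.12911783847862865
front [0.61809042 0.02108164 0.14502887] [0.64499382 0.22523173 0.16298787]
```

>>> carry_out --pt "0 0.085 0.03 0" --pt "0 0 0.1 0" --pt "0 0 0.1 0" --pt "0 0 0.1 0" --pt "0 0 0.1 0" --pt "0 0 0.1 0" --pt "0 0 0 0" --pt "0 0 0 0"

```text
time: 2.57
tool_pos: [0.5861, 0.0655, 0.1346]
tcp_rot: [-0.001, 0.695, 0.719, -0.001]
wrist_force: [-0.5, 0.4, 0.9]
width: 0.273
gripper_force: 0.0
```

>>> carry_out --pt "0 0 0 0" --pt "0 0 0 0" --pt "0 0 0 0" --pt "0 0 0 0" --pt "0 0 0 0" --grip 0 --squeeze 25

```text
time: 2.98
tool_pos: [0.5886, 0.0643, 0.1373]
tcp_rot: [0.001, 0.695, 0.719, 0.001]
wrist_force: [-1.1, 2.7, 6.3]
width: 0.117
gripper_force: 25.0
```

>>> carry_out --pt "0 -0.04 0 0" --pt "0 -0.08 0 0" --pt "0 -0.1 0 0" --pt "0 -0.1 0 0" --pt "0 -0.1 0 0" --pt "0 -0.1 0 0" --pt "0 -0.06 0 0" --pt "0 -0.02 0 0"

```text
time: 3.65
tool_pos: [0.4673, 0.0609, 0.1373]
tcp_rot: [0.001, 0.695, 0.719, 0.002]
wrist_force: [1.9, 5.0, 6.1]
width: 0.109
gripper_force: 25.0
```

>>> carry_out --pt "0 -0.03 0 0" --pt "0 -0.03 0 0" --pt "0 -0.02 0 0" --pt "0 -0.015 0 0" --pt "0 0 0 0"

```text
time: 4.07
tool_pos: [0.4492, 0.0604, 0.1373]
tcp_rot: [0.0, 0.695, 0.719, 0.002]
wrist_force: [-1.7, 5.6, 9.8]
width: 0.116
gripper_force: 25.0
```

>>> carry_out --pt "0 -0.015 0 0" --pt "0 -0.015 0 0" --pt "0 -0.01 0 0" --pt "0 -0.01 0 0" --pt "0 0 0 0" --pt "0 0 0 0"

```text
time: 4.57
tool_pos: [0.441, 0.0602, 0.1373]
tcp_rot: [0.002, 0.696, 0.719, 0.003]
wrist_force: [7.0, 6.3, 3.4]
width: 0.118
gripper_force: 25.0
```

>>> carry_out --pt "0 -0.015 0 0" --pt "0 0 0 0" --pt "0 0 0 0"

```text
time: 4.82
tool_pos: [0.4408, 0.0602, 0.1374]
tcp_rot: [0.004, 0.696, 0.718, 0.006]
wrist_force: [19.5, 7.3, -7.7]
width: 0.118
gripper_force: 25.0
```

>>> carry_out --pt "0 0.012 0 0" --pt "0 0 0 0" --pt "0 0 0 0" --pt "0 0 0 0" --grip 24

```text
time: 5.15
tool_pos: [0.4373, 0.0589, 0.1351]
tcp_rot: [-0.0, 0.695, 0.719, -0.001]
wrist_force: [0.3, 0.3, -0.5]
width: 0.262
gripper_force: 0.0
```

>>> carry_out --pt "0 0 -0.05 0" --pt "0 0 -0.1 0" --pt "0 0 -0.15 0" --pt "0 0.1 -0.15 0" --pt "0 0.15 -0.15 0" --pt "0 0.1 -0.1 0" --pt "0 0 0 0" --pt "0 0 0 0"

```text
time: 5.82
tool_pos: [0.5084, 0.0612, 0.2766]
tcp_rot: [0.001, 0.695, 0.719, 0.001]
wrist_force: [-0.2, 0.4, -1.0]
width: 0.274
gripper_force: 0.0
```

Run:
```python
from h import *
d=snap("wrist","w2.png"); t=snap("top","t2.png")
im=np.hstack([d["image"],t["image"][120:280,220:420].repeat(2,0).repeat(2,1)[:, :400][:320]] ) if 0 else None
a=cv2.resize(d["image"],(512,320)); b=cv2.resize(t["image"][80:220,240:390],(280,261),interpolation=cv2.INTER_CUBIC)
m=np.zeros((320,792,3),np.uint8); m[:,:512]=a; m[:261,512:]=b
cv2.imwrite("pics/m2.png",m[...,::-1]); print(robot.read_state()["tool_pos"])
```

```text
[0.50617658 0.06137903 0.27380386]
```

View pics/m2.png

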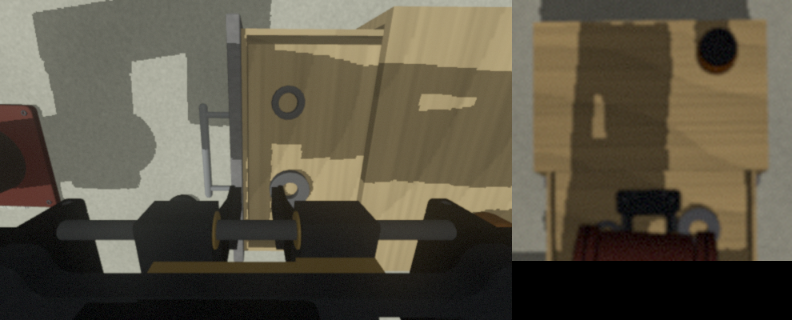

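```bash
cat > ring.py <<'E'
import sys; from h import *
def rings(d,lo=.098,hi=.118,box=(.45,.63,-.1,.24)):
    C=cloud(d); im=d["image"].astype(int); sat=im.max(-1)-im.min(-1)
    m=((C[...,2]>lo)&(C[...,2]<hi)&(C[...,0]>box[0])&(C[...,0]<box[1])&(C[...,1]>box[2])&(C[...,1]<box[3])&(sat<30)).astype(np.uint8)
    n,l,st,c=cv2.connectedComponentsWithStats(m)
    for i in range(1,n):
        if st[i,4]<40: continue
        q=C[l==i]; (cx,cy),r=cv2.minEnclosingCircle(np.ascontiguousarray(q[:,:2],np.float32))
        cs,_=cv2.findContours((l==i).astype(np.uint8),cv2.RETR_EXTERNAL,cv2.CHAIN_APPROX_NONE)
        k=max(cs,key=len).reshape(-1,2)
        w=np.array([onz(d,u,v,np.median(q[:,2]))[:2] for u,v in k],np.float32); e=cv2.fitEllipse(w) if len(w)>5 else None
        print(st[i],"circle",np.round([cx,cy,r*2],4),"ellipse",e,"z",np.median(q[:,2]))
if __name__=="__main__":
    for n in sys.argv[1:]: print(n); rings(snap(n))
E
python3 ring.py wrist top; python3 plan.py 0.53 0 0.24 -90 20
```

```text
wrist
[313  51  33   4 108] circle [0.5103 0.201  0.0327] ellipse ((0.5077018737792969, 0.20052559673786163), (0.0028597344644367695, 0.03868316113948822), 92.3670425415039) z 0.10974716328978132
[347  51  44   3  88] circle [0.5489 0.2017 0.0429] ellipse ((0.5478919744491577, 0.20174479484558105), (0.0020488109439611435, 0.04378946125507355), 91.9388198852539) z 0.11240399294463538
[ 342  107   43   44 1010] circle [0.5509 0.1277 0.046 ] ellipse ((0.550395667552948, 0.12780727446079254), (0.04439399763941765, 0.044983744621276855), 59.99529266357422) z 0.1092459703257454
[ 340  214   51   47 1076] circle [ 0.563  -0.0011  0.0613] ellipse ((0.5644270181655884, 0.004290604963898659), (0.04854132980108261, 0.05904146656394005), 50.58904266357422) z 0.10913890433569481
top
[328 192  24  17 203] circle [ 0.5631 -0.0035  0.0624] ellipse ((0.5666413307189941, -0.003476028796285391), (0.04461758956313133, 0.05811283364892006), 166.8448944091797) z 0.10837399242111845
[285 198  13   6  50] circle [0.5615 0.1251 0.0328] ellipse ((0.564388632774353, 0.12436139583587646), (0.012788539752364159, 0.031722187995910645), 170.26463317871094) z 0.10791832970561299
pos [0.5059 0.0614 0.2734] yaw 1.89 twist/row 1.002 t 6.02 j [-0.03 -0.08  1.78 -0.    1.44 -0.07]
[[-0.016, 0.006, 0.008, 1.002], [-0.015, 0.007, 0.008, 1.002], [-0.014, 0.008, 0.008, 1.002], [-0.014, 0.009, 0.008, 1.002], [-0.013, 0.01, 0.008, 1.002], [-0.012, 0.011, 0.008, 1.002], [-0.011, 0.012, 0.008, 1.002], [-0.01, 0.013, 0.008, 1.002], [-0.009, 0.014, 0.008, 1.002], [-0.008, 0.014, 0.008, 1.002], [-0.007, 0.015, 0.008, 1.002], [-0.006, 0.016, 0.008, 1.002], [-0.004, 0.016, 0.008, 1.002], [-0.003, 0.016, 0.008, 1.002], [-0.002, 0.016, 0.008, 1.002], [-0.0, 0.017, 0.008, 1.002], [0.001, 0.016, 0.008, 1.002], [0.002, 0.016, 0.008, 1.002], [0.004, 0.016, 0.008, 1.002], [0.005, 0.016, 0.008, 1.002]]
```

>>> carry_out --pt "0 0 0 1" --pt "0 0 0 1" --pt "0 0 0 1" --pt "0 0 0 1" --pt "0 0 0 1" --pt "0 0 0 1" --pt "0 0 0 1" --pt "0 0 0 1" --grip 80

```text
time: 6.68
tool_pos: [0.5062, 0.0614, 0.2737]
tcp_rot: [-0.001, 0.887, 0.462, -0.001]
wrist_force: [-0.9, 0.8, 0.4]
width: 0.798
gripper_force: 0.0
```

>>> carry_out --pt "0 0 0 1" --pt "0 0 0 1" --pt "0 0 0 1" --pt "0 0 0 1" --pt "0 0 0 1" --pt "0 0 0 1" --pt "0 0 0 1" --pt "0 0 0 1"

```text
time: 7.35
tool_pos: [0.5062, 0.0614, 0.2737]
tcp_rot: [-0.0, 0.987, 0.159, -0.001]
wrist_force: [0.1, -0.2, 0.1]
width: 0.916
gripper_force: 0.0
```

>>> carry_out --pt "0 0 0 1" --pt "0 0 0 1" --pt "0 0 0 1" --pt "0 0 0 1" --pt "0.14 0.16 0 0" --pt "0.14 0.15 0 0" --pt "0 0 0 0" --pt "0 0 0 0"

```text
time: 8.02
tool_pos: [0.5627, -0.0011, 0.2731]
tcp_rot: [-0.0, 1.0, 0.001, -0.002]
wrist_force: [0.0, -0.4, -0.0]
width: 0.918
gripper_force: 0.0
```

```bash
python3 ring.py wrist top; python3 plan.py 0.563 -0.002 0.19 -90 3; python3 -c "
from h import *
snap('wrist','w3.png')"
```

```text
wrist
[377 127  14 113 433] circle [ 0.565  -0.072   0.1298] ellipse ((0.5577359199523926, -0.07482852786779404), (0.008151895366609097, 0.12712015211582184), 90.24945068359375) z 0.10874406644710288
[130 145   8  26  65] circle [0.5972 0.203  0.0268] ellipse ((0.5968388319015503, 0.20316702127456665), (0.005400895606726408, 0.024316230788826942), 87.19143676757812) z 0.11372035327915314
[ 296  160   53   53 1839] circle [ 0.5626 -0.0036  0.0619] ellipse ((0.5634839534759521, -0.0033877564128488302), (0.05932524427771568, 0.06183343380689621), 90.19312286376953) z 0.10930253938753642
[135 170  26  76 590] circle [0.5377 0.2004 0.0906] ellipse ((0.5342579483985901, 0.2009354829788208), (0.013177515007555485, 0.10375095158815384), 91.29588317871094) z 0.10947725617051152
[190 177  42  39 978] circle [0.5503 0.1272 0.0464] ellipse ((0.5518261194229126, 0.12560072541236877), (0.04455915838479996, 0.048719871789216995), 36.34200668334961) z 0.10910618032544953
top
[281 197  17  19 160] circle [0.5491 0.1289 0.0495] ellipse ((0.5490778088569641, 0.12853731215000153), (0.041933123022317886, 0.04465268552303314), 90.9187240600586) z 0.10803730391909727
pos [5.621e-01 5.000e-04 2.739e-01] yaw -89.8 twist/row 0.014 t 8.12 j [-0.14  0.05  1.65  0.    1.44  1.43]
[[0.002, 0.004, 0.14, 0.014], [0.002, 0.004, 0.14, 0.014], [0.002, 0.004, 0.14, 0.014]]
```

View pics/w3.png

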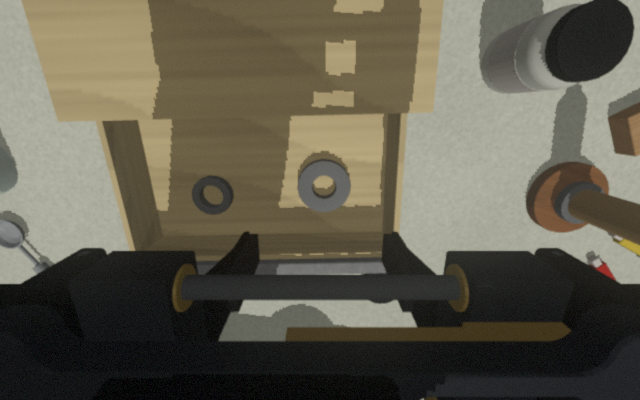

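>>> carry_out --pt "0.003 0.017 0.14 0" --pt "0 0 0.16 0" --pt "0 0 0.16 0" --pt "0 0 0.14 0" --pt "0 0 0.1 0" --pt "0 0 0.05 0" --pt "0 0 0.025 0" --pt "0 0 0 0"

```text
time: 8.83
tool_pos: [0.5632, -0.0025, 0.1197]
tcp_rot: [-0.0, 1.0, 0.002, -0.0]
wrist_force: [-0.2, 0.2, -0.5]
width: 0.92
gripper_force: 0.0
```

>>> carry_out --pt "0 0 0 0" --pt "0 0 0 0" --pt "0 0 0 0" --pt "0 0 0 0" --pt "0 0 0 0" --grip 50 --squeeze 15

```text
time: 9.25
tool_pos: [0.5647, -0.0033, 0.1213]
tcp_rot: [0.0, 1.0, 0.002, 0.001]
wrist_force: [-0.0, -0.4, 4.8]
width: 0.694
gripper_force: 14.9
```

>>> carry_out --pt "0 0 -0.05 0" --pt "0 0 -0.1 0" --pt "0 0 -0.15 0" --pt "0 0 -0.15 0" --pt "0 0 -0.15 0" --pt "0 0 -0.15 0" --pt "0 0 -0.1 0" --pt "0 0 -0.05 0" --squeeze 20

```text
time: 9.92
tool_pos: [0.565, -0.0033, 0.3047]
tcp_rot: [0.0, 1.0, 0.002, 0.003]
wrist_force: [0.2, -0.1, -1.0]
width: 0.693
gripper_force: 19.9
```

```bash
python3 - <<'E'
from h import *
from ring import rings
d=snap("wrist","w4.png"); p=robot.read_state()["tool_pos"]; print(p)
rings(d,p[2]-.035,p[2]+.01,(p[0]-.05,p[0]+.05,p[1]-.05,p[1]+.05))
E
python3 plan.py 0.518 -0.374 0.30 -90 12
```

```text
[ 0.56535201 -0.00339022  0.30512855]
[ 246  204  150   71 6156] circle [ 0.5761 -0.0034  0.0806] ellipse ((0.5698694586753845, -0.0035880235955119133), (0.04886423796415329, 0.0820084884762764), 0.1209636777639389) z 0.29266980772205314
pos [ 0.5654 -0.0034  0.3051] yaw -89.79 twist/row 0.004 t 9.97 j [-0.15  0.04  1.61 -0.    1.49  1.42]
(12, 'x', [-0.02, 0.154, 0.002, 0.004])
```

View pics/w4.png

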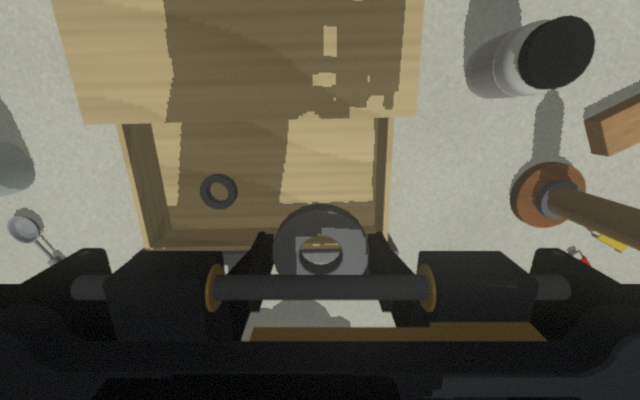

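>>> carry_out --pt "-0.05 0.14 0 0" --pt "-0.07 0.19 0 0" --pt "-0.07 0.19 0 0" --pt "-0.07 0.19 0 0" --pt "-0.07 0.19 0 0" --pt "-0.07 0.19 0 0" --pt "-0.07 0.19 0 0" --pt "-0.07 0.19 0 0"

```text
time: 10.63
tool_pos: [0.4553, -0.2987, 0.2983]
tcp_rot: [-0.001, 1.0, 0.002, -0.001]
wrist_force: [1.0, -0.4, 0.1]
width: 0.694
gripper_force: 19.9
```

>>> carry_out --pt "-0.07 0.19 0 0" --pt "-0.05 0.14 0 0" --pt "-0.01 0.05 0 0" --pt "0 0 0 0" --pt "0 0 0 0"

```text
time: 11.05
tool_pos: [0.431, -0.373, 0.2986]
tcp_rot: [-0.001, 1.0, 0.001, -0.001]
wrist_force: [-0.7, 0.4, -0.0]
width: 0.692
gripper_force: 19.9
```

```bash
cat > pin.py <<'E'
from h import *
from scipy.optimize import least_squares
s=robot.read_state(); d=snap("wrist","w5.png"); C=cloud(d); p=s["tool_pos"]
print("tcp",np.round(p,4))
# ring in hand: topmost (outer) edge per column at ring height
m=(abs(C[...,0]-p[0])<.045)&(abs(C[...,1]-p[1])<.024)&(C[...,2]>p[2]-.03)&(C[...,2]<p[2]+.0)
q=C[m]; h,e=np.histogram(q[:,2],60); print("zmode",e[h.argmax()],len(q))
zt=np.median(q[abs(q[:,2]-e[h.argmax()])<.004][:,2])
f=q[abs(q[:,2]-zt)<.004]; A=np.c_[f[:,:2]-p[:2],np.ones(len(f))]; print("plane slope",np.linalg.lstsq(A,f[:,2],rcond=None)[0])
ring=m&(abs(C[...,2]-zt)<.006)
pts=[]
for u in range(640):
    v=np.flatnonzero(ring[:,u])
    if len(v)>3: pts.append(onz(d,u,v[0]-.5,zt)[:2])
pts=np.array(pts); r=least_squares(lambda c:np.hypot(*(pts-c).T)-.031,p[:2],loss="soft_l1",f_scale=.001)
print("ring top z",zt,"centre",r.x,"rel tcp",r.x-p[:2],"res",np.sqrt(np.mean(r.fun**2)))
# pin
for lo,hi in((.193,.207),(.231,.242)):
    m=((C[...,2]>lo)&(C[...,2]<hi)&(C[...,0]>.47)&(C[...,0]<.57)&(abs(C[...,1]+.374)<.05)).astype(np.uint8)
    n,l,st,c=cv2.connectedComponentsWithStats(m)
    for i in range(1,n):
        if st[i,4]<60: continue
        q=C[l==i]; (x,y),rr=cv2.minEnclosingCircle(np.ascontiguousarray(q[:,:2],np.float32)); print("pin",st[i],np.round([x,y,2*rr,np.median(q[:,2])],4))
E
python3 pin.py
```

```text
tcp [ 0.431  -0.373   0.2986]
zmode 0.28634570669597437 4156
plane slope [0.0006231 0.004726  0.2863353]
ring top z 0.28646858587159263 centre [ 0.43013151 -0.37327632] rel tcp [-0.00083436 -0.00028274] res 0.0004064649488542874
pin [ 298   76   54   57 1483] [ 0.5196 -0.376   0.0443  0.2005]
pin [310  88  31  33 743] [ 0.5198 -0.3761  0.0232  0.2349]
```

View pics/w5.png

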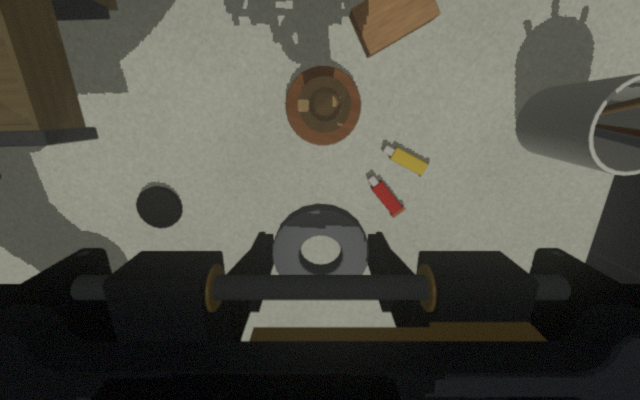

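>>> carry_out --pt "0.07 0 0 0" --pt "0.11 0.007 0 0" --pt "0.12 0.007 0 0" --pt "0.1 0 0 0" --pt "0.047 0 0 0" --pt "0 0 0 0" --pt "0 0 0 0"

```text
time: 11.68
tool_pos: [0.5209, -0.3747, 0.2996]
tcp_rot: [-0.0, 1.0, 0.003, -0.001]
wrist_force: [-0.6, -0.7, -0.4]
width: 0.694
gripper_force: 19.9
```

```bash
python3 plan.py 0.5205 -0.3757 0.26 -90 4
python3 - <<'E'
from h import *
d=snap("side"); cv2.imwrite("pics/s6.png",cv2.resize(d["image"][220:400,300:480],(540,540),interpolation=cv2.INTER_CUBIC)[...,::-1])
E
```

```text
pos [ 0.5209 -0.3747  0.2996] yaw -89.65 twist/row 0.019 t 11.68 j [-0.75  0.23  1.41 -0.    1.51  0.82]
[[-0.0, 0.001, 0.05, 0.019], [-0.0, 0.001, 0.05, 0.019], [-0.0, 0.001, 0.05, 0.019], [-0.0, 0.001, 0.05, 0.019]]
```

View pics/s6.png

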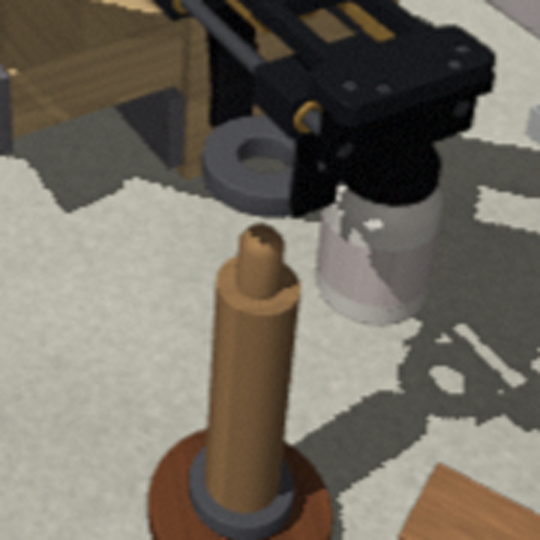

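>>> carry_out --pt "0 0.005 0.05 0" --pt "0 0 0.06 0" --pt "0 0 0.05 0" --pt "0 0 0.02 0" --pt "0 0 0.02 0" --pt "0 0 0.02 0" --pt "0 0 0 0" --pt "0 0 0 0"

```text
time: 12.4
tool_pos: [0.5207, -0.3772, 0.256]
tcp_rot: [-0.0, 1.0, 0.002, -0.0]
wrist_force: [-0.6, -0.6, -0.8]
width: 0.687
gripper_force: 19.9
```

>>> carry_out --pt "0 -0.003 0.02 0" --pt "0 0 0.02 0" --pt "0 0 0.015 0" --pt "0 0 0 0" --pt "0 0 0 0"

```text
time: 12.82
tool_pos: [0.5207, -0.3763, 0.2446]
tcp_rot: [-0.0, 1.0, 0.002, -0.0]
wrist_force: [1.0, 0.2, -0.7]
width: 0.692
gripper_force: 19.9
```

>>> carry_out --pt "0 0 0.02 0" --pt "0 0 0.02 0" --pt "0 0 0.02 0" --pt "0 0 0.01 0" --pt "0 0 0.01 0" --pt "0 0 0 0" --pt "0 0 0 0"

```text
time: 13.4
tool_pos: [0.5207, -0.3763, 0.2287]
tcp_rot: [-0.0, 1.0, 0.002, -0.0]
wrist_force: [1.9, 0.7, -1.1]
width: 0.694
gripper_force: 19.9
```

>>> carry_out --pt "0 0 0.007 0" --pt "0 0 0.007 0" --pt "0 0 0.005 0" --pt "0 0 0 0" --pt "0 0 0 0"

```text
time: 13.82
tool_pos: [0.5209, -0.3766, 0.2264]
tcp_rot: [0.0, 1.0, 0.002, 0.0]
wrist_force: [0.1, 1.7, 6.2]
width: 0.688
gripper_force: 19.9
```

>>> carry_out --pt "0 0 0 0" --pt "0 0 0 0" --pt "0 0 0 0" --pt "0 0 0 0" --pt "0 0 0 0" --grip 80

```text
time: 14.23
tool_pos: [0.5203, -0.3765, 0.2247]
tcp_rot: [-0.0, 1.0, 0.002, -0.0]
wrist_force: [0.1, 0.3, 0.6]
width: 0.902
gripper_force: 0.0
```

>>> carry_out --pt "0 0 -0.03 0" --pt "0 0 -0.06 0" --pt "0 0 -0.1 0" --pt "0 0 -0.12 0" --pt "0 0 -0.12 0" --pt "-0.15 0 0 0" --pt "-0.15 0 0 0" --pt "-0.15 0 0 0"

```text
time: 14.9
tool_pos: [0.4302, -0.377, 0.3132]
tcp_rot: [0.001, 1.0, 0.002, 0.001]
wrist_force: [-0.6, -0.4, 0.4]
width: 0.918
gripper_force: 0.0
```

>>> carry_out --pt "0 0 0 0" --pt "0 0 0 0" --pt "0 0 0 0"

```text
time: 15.15
tool_pos: [0.4311, -0.3772, 0.3126]
tcp_rot: [0.001, 1.0, 0.002, 0.001]
wrist_force: [-0.2, -0.3, -0.0]
width: 0.921
gripper_force: 0.0
```

Run:
```python
from h import *
d=snap("wrist"); s=snap("side"); t=snap("top"); st=robot.read_state(); print(st["time"],st["tool_pos"])
C=cloud(d)
m=(abs(C[...,0]-.52)<.05)&(abs(C[...,1]+.376)<.05)
for lo,hi in((.195,.206),(.206,.22),(.229,.242)):
    q=C[m&(C[...,2]>lo)&(C[...,2]<hi)]
    if len(q): (x,y),r=cv2.minEnclosingCircle(np.ascontiguousarray(q[:,:2],np.float32)); print(lo,len(q),x,y,2*r,np.median(q[:,2]))
T=cloud(t); h=T[(T[...,2]>.125)&(T[...,2]<.143)&(T[...,0]>.41)&(T[...,0]<.45)&(T[...,1]>0)&(T[...,1]<.13)]; print("handle",np.median(h,0))
cv2.imwrite("pics/f.png",np.hstack([cv2.resize(s["image"][120:400,230:510],(500,500)),cv2.resize(t["image"][80:250,230:330],(294,500))])[...,::-1])
```

```text
15.3 [ 0.43149178 -0.37687169  0.31155036]
0.195 98 0.5183798670768738 -0.37692931294441223 0.027087172493338585 0.2006368432675655
0.206 3655 0.5184988379478455 -0.3768194019794464 0.06198587268590927 0.21441335187493835
0.229 750 0.5195564031600952 -0.3759118616580963 0.023889359086751938 0.23467702701489224
handle [0.44044862 0.0667272  0.13601471]
```

View pics/f.png

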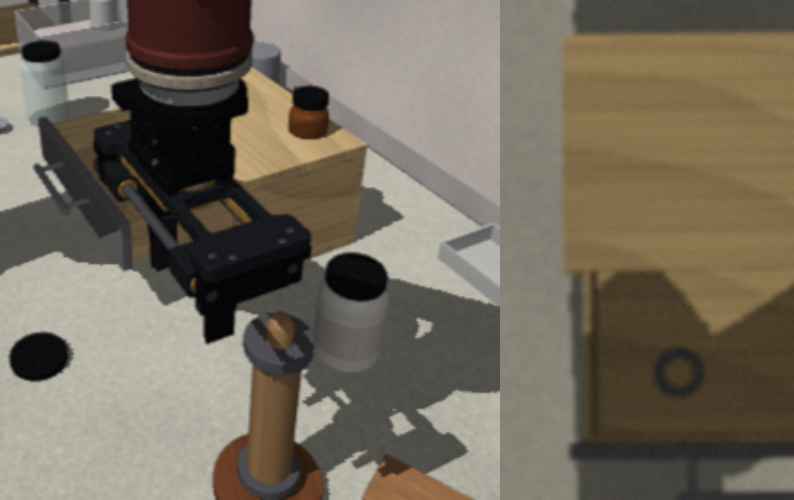

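```bash
python3 -c "
from bench import robot
print(robot.close_job())"
```

```text
the job is handed in; nothing more can be done
None
```

The job is handed in: the large ring sits on the pin's shoulder (its top measured 214 mm above the table, as it should be). The top drawer is out at its stop with the small ring in it, the bottom drawer was not touched, both jars are standing, and the clock read 15.3 s.

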